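Lock the bayonet lid of a coffee grinder

TASK

The lid of the coffee grinder has only been laid on top, its bayonet lugs resting on the rim. Close it properly: turn it clockwise until the lugs drop into their slots, press it down against the spring, turn it a further quarter turn clockwise to the stop while holding it down, and let go so that it springs up into its locked position. Leave the jar, the mug and the cup beside the grinder where they stand.

Things in the scene. Friction and masses are not known exactly. Their poses are not given: they have to be found in the camera images.
- grinder: Squat cream burr coffee grinder, 120 mm across, fixed to the worktop; dark grounds drawer and small steel dial on its front (-x side). Origin: centre of its underside, on the lid's axis; z up. On top sits a dark knurled grind-setting collar, 103 mm across, that does not move but stands at a different, unreported angle each time. A red band on the collar shows below the lid until the lid is down.
- rim (a point): Centre of the top face of the collar's inner rim, 130 mm above the grinder's origin (turns with the grinder, not with the collar). Rim: bore 75 mm, 6 mm thick, three slots 34 degrees wide, 120 degrees apart, hidden under the lid; their bearing is in no pose and is found by turning the lid. Under the rim, 92 degrees clockwise of each slot's middle, is a pocket 3 mm deep where the lugs lock; a stop ends it.
- chamber (a point): Point on the axis inside the collar, 12 mm below the rim: the rest height of a sprung plate that pushes up on the lid's boss, with 4 N at first, 1 N more for each mm it is pressed down. Lugs below the rim can turn only clockwise (seen from above) from their slots, until the stop. Turning takes under 0.7 N m; at a slot's wall or the stop it rises sharply. Over about 4 N m can force lugs out of a slot.
- lid: Loose dark grey round lid, 112 mm across, 0.18 to 0.35 kg. Origin: on its axis, level with the underside of its lugs; z up; flat top 33 mm above the origin. Round boss below, 1.2 mm clear of the rim, reaches 8 mm below the origin. Three lugs, 14 degrees wide, 5 mm thick, at 0, 120 and 240 degrees from the lid's +x, under white ticks on the top. At the start they lie 13 to 107 degrees anticlockwise of the next slots.
- hollow_a (a point): Middle of the floor of a finger hollow in the lid's top, on the lid's +x side: 29 mm from the axis, 19 mm above the lid's origin. The hollow is 32 mm square and 14 mm deep. Two spread fingertips, one in each hollow, can press on the floors and push the hollows' side walls round without gripping; the lid turns about its axis.
- hollow_b (a point): Floor of the other, equal hollow, on the lid's -x side; a web 26 mm wide lies between the two. Lid origin relative to the rim: 0 at the start; 4 mm below when dropped (by its own weight) into the slots, on the spring; 11 mm or more below, the lugs pass under the rim; 14 below: hard down; 11 below if let go part-turned (it stays, and can be pressed and turned on); 8 below: locked in the pockets.
- bean_jar: Bystander: glass jar two-thirds full of coffee with a light grey lid, 80 mm across, 113 mm high, left of and behind the grinder. Origin: centre of its underside.
- glass_mug: Bystander: clear glass mug with an ear, 93 x 128 mm, 106 mm high, to the right of the grinder. Origin: centre of the underside of its outline, ear included.
- espresso_cup: Bystander: small green and white cup with an ear, 64 x 89 mm, 48 mm high, left of the grinder near the front edge. Origin: centre of the underside of its outline, ear included.
Things that resemble listed ones, but are neither listed nor needed, are in the scene too. What is shaped like the lid but blue is not meant.

How it is judged:
At the end, for the whole second after the job is handed in: The lid is locked: let go, it sits level and at rest on the grinder with its lugs up in the pockets, its origin 8 mm (6.4 to 9.5) below the top of the rim and within 4 mm of the grinder's axis (z of lid in the frame of rim between -0.0095 and -0.0064 m and horizontal distance between lid and grinder below 0.004 m and angle between lid's own z axis and vertical below 0.035 rad and linear speed of lid below 0.01 m/s and angular speed of lid below 0.1 rad/s); the robot touches nothing.
It fails at once if the jar is moved by more than 3 cm (distance of bean_jar from where it was at the start of the episode above 0.03 m).
It fails at once if the glass mug is moved by more than 3 cm (distance of glass_mug from where it was at the start of the episode above 0.03 m).
It fails at once if the small cup is moved by more than 3 cm (distance of espresso_cup from where it was at the start of the episode above 0.03 m).
It also fails if it takes over 64 s, if anything falls off the work surface, if the arm or the gripper's body presses on something with over 40 N, if the wrist force passes 120 N, or if a joint passes its speed limit or range.

ROBOT

A 7-joint arm with a two-finger parallel gripper is mounted at the origin on a cart in front of the work surface, level with it; the furniture and walls round the work are solid. World frame = base frame: x ahead of the robot, y to its left, z up, the work surface at z = 0. Lengths are in m, angles in rad, forces in N, time in s.
With the tool pointing down it reaches from about 0.425 to 1.025 m from the base axis. Payload 9.4 kg.
Tool frame: the origin (TCP) lies at the very end of the fingers, on their centre line; the grasp point (between the pads) lies grip_point_offset behind it (grip_point_offset is the distance from the TCP to the grasp point, in m); z points along the fingers, y is the line along which they close (so a half turn about z gives the same grasp; the last joint's range is limited). The gripper opens to 93 mm and grips with 3 to 60 N. Pads are 15 mm wide; open, the fingers measure 128 mm over their backs; the gripper's body (75 mm by 188 mm) begins 65 mm behind the grasp point.
Start: joints at [-1.304, 0.599, -0.003, 1.599, 0.002, 0.943, -0.08], TCP at [0.244, 0.683, 0.219] pointing down, gripper open.
Joint ranges: [-2.57, 2.57], [-0.35, 1.97], [-1.29, 1.29], [0.11, 2.56], [-1.05, 4.19], [0.11, 1.86], [-2.63, 2.63]. Speed limits (rad/s): [2.22, 2.22, 3.01, 3.01, 3.14, 3.14, 3.14].

INTERFACE

Orientations are given as a rotation vector (axis times angle).
In Python, from rig import get_obs, camera, camera_params, sign_off, search_frame, place_of, grip_point_offset gives the robot as it stands. The module is installed in compiled form; this text tells all that it offers.
- The arm moves only by the tool arm_command, never from a script. Its argument "plan" is a list of rows, each an object of numbers: "tx", "ty", "tz": the shift along the world's x, y, z in units of 0.2 m (1.0 is 0.2 m); "turn": the turn about the world's z in units of pi/2 rad (1.0 is pi/2 rad); "fingers": the opening, from -1 (shut) to 1 (fully open). A call has 1 to 10 rows; each row is the pose to reach, as a shift and turn from the pose commanded when the call began; what a row does not reach only later rows make up. A row lasts 1/10 s, in which the tool goes at most 50 mm and 8.59 degrees, less where a joint would pass 70% of its speed; a pose out of reach is approached as far as the arm can. A call with a number of a shift or a turn outside -1 to 1 is refused whole. A call with a gripper value outside its range is refused whole. The fingers move at their own pace and stop on an object; "newtons" is the grip in N (left out, the last holds). Time passes only in rows, so rows that repeat a pose let the fingers close. It gives the time, the measured TCP pose, the force, the opening and the grip force at its end, in the units of the state.
- get_obs(): the state, without advancing time (a new reading comes with each control period).
- camera(name): name is "side" or "top"; returns the picture (420x560x3 uint8, red, green, blue); there is no depth.
- camera_params(name): a dict with "fx", "fy", "cx", "cy" (pixels), "cam_to_world" (4x4, takes a point from camera to world coordinates). Camera axes: x right, y down, z forward; pixel columns grow to the right and rows downward; lengths in m; the calibration is good to about 2 mm. A picture is of the moment at which its call begins. camera_params takes no time and is no camera call.
- sign_off(): hands the job in; it is judged then, once.
Trained networks look in the newest picture that a camera, given by its name, has taken for a name from the list of things; names that differ only in an ending like _2 or _b are one class to them, and where a whole thing is asked for, a point or a joint stands for the part that bears it (a point fixed in the world has none). Each returns a list of dicts, best first, with "conf" (0 to 1); they miss things now and then, are a little off and sometimes report something else, mostly with a low value. They report only what shows in the picture. A call takes as long as a camera call. They do not tell look-alikes from the thing itself.
- search_frame(label, camera): "centre" ([x, y, z] in m, in the coordinates of the camera as it stood for that picture, good to about 4 mm: the middle of the surface that is visible of it).
- place_of(label, camera): "centre" ([x, y, z] in m, in the coordinates of the camera as it stood for that picture, good to about 4 mm: a listed point, or the origin of a listed thing).
The state is a dict: "t": time; "qpos": joint angles; "joint_vel": joint speeds; "joint_efforts": joint torques, N m; "eef_pos": TCP position; "orientation": TCP orientation; "wrist_force": force on the tool from outside, world axes, zero at the start; "moment": the same for the moment, N m; "grip_width": finger opening in m; "grasp_force": force on a finger pad.
Only numpy, scipy, OpenCV 4.12 (cv2) and the standard library are available. Lean on these libraries where they do the work, as an engineer would, in place of code of your own. Each camera call takes 0.05 s, during which the arm holds its last target. There are 200 camera calls.

## Working session

There is one attempt and no reset: what is moved stays moved. The work goes in short steps, Python scripts to look and compute and a tool call to move; the robot and the scene stay as the last step left them, time stands still between calls to the robot, and variables do not carry over. Pictures are saved under pics/ and viewed, at most 10 in all, crops included, and the job is handed in when it is done.

Besides the shell and the picture viewer there is one more tool, called after "Emit:" as name([rows], argument=value, ...), one row to a line, values as JSON. arm_command: Moves the arm, as the interface text tells. Shifts and turns lie within -1 to 1; 1 stands for 0.2 m of shift or pi/2 rad of turn. Its arguments: {"type":"object","properties":{"plan":{"type":"array"},"newtons":{"type":"number"}},"required":["plan"]}

```bash
mkdir -p pics; cat > h.py <<'E'
import numpy as np, cv2
from rig import *
def w(cam,p):
    return (np.array(camera_params(cam)["cam_to_world"])@np.r_[p,1])[:3]
def px(cam,P):
    c=camera_params(cam); q=np.linalg.inv(np.array(c["cam_to_world"]))@np.r_[P,1]
    return np.array([c["fx"]*q[0]/q[2]+c["cx"], c["fy"]*q[1]/q[2]+c["cy"]])
def ray(cam,u,v,z):
    c=camera_params(cam); T=np.array(c["cam_to_world"])
    d=T[:3,:3]@np.array([(u-c["cx"])/c["fx"],(v-c["cy"])/c["fy"],1]); o=T[:3,3]
    return o+d*(z-o[2])/d[2]
def shot(cam,name):
    im=camera(cam); cv2.imwrite(f"pics/{name}.png",cv2.cvtColor(im,cv2.COLOR_RGB2BGR)); return im
E
python3 - <<'E'
from h import *
np.set_printoptions(precision=4,suppress=True)
a=shot("side","s0");b=shot("top","t0")
cv2.imwrite("pics/both0.png",cv2.resize(cv2.cvtColor(np.vstack([b,a]),cv2.COLOR_RGB2BGR),(450,675))[:600] if 0 else cv2.resize(cv2.cvtColor(np.hstack([b,a]),cv2.COLOR_RGB2BGR),(800,300)))
for cam in("top","side"):
    for l in("lid","grinder","rim","hollow_a","hollow_b","bean_jar","glass_mug","espresso_cup"):
        for r in place_of(l,cam)[:3]:
            p=w(cam,r["centre"]); print(cam,l,round(r["conf"],2),p,px(cam,p))
o=get_obs();print(o,grip_point_offset)
E
```

```text
top lid 0.93 [ 0.55   -0.0724  0.1319] [282.1286 226.5341]
top lid 0.68 [ 0.6234 -0.2332  0.0037] [352.2088 196.3881]
top lid 0.63 [ 0.7191 -0.0299  0.0077] [263.042  156.3277]
top hollow_a 0.96 [ 0.6294 -0.2609  0.0311] [366.4682 192.0723]
top hollow_a 0.83 [ 0.6146 -0.2109  0.0213] [343.6191 199.4733]
top hollow_a 0.82 [ 0.5236 -0.0877  0.1522] [290.162  239.5195]
top hollow_b 0.96 [ 0.6294 -0.2609  0.0311] [366.4682 192.0723]
top hollow_b 0.83 [ 0.6146 -0.2109  0.0213] [343.6191 199.4733]
top hollow_b 0.82 [ 0.5236 -0.0877  0.1522] [290.162  239.5195]
top bean_jar 0.72 [0.627  0.1458 0.0018] [187.371  197.4514]
top glass_mug 0.68 [ 0.478  -0.3243  0.0009] [394.0735 259.6244]
top espresso_cup 0.8 [0.4598 0.1487 0.0027] [185.6001 270.6582]
side lid 0.93 [ 0.7248 -0.0334  0.0112] [333.214  237.6921]
side lid 0.91 [ 0.5511 -0.0754  0.1279] [268.611  203.4163]
side lid 0.87 [ 0.6216 -0.233   0.0098] [293.8513 279.7084]
side grinder 0.62 [ 0.5508 -0.0717 -0.0012] [268.4532 246.4427]
side rim 0.63 [ 0.553  -0.0754  0.1288] [269.3573 203.1391]
side hollow_a 0.86 [ 0.7334 -0.0037  0.024 ] 
[... 443 characters left out ...]
234 -0.0025] [228.4207 306.5056]
side espresso_cup 0.58 [ 0.4571  0.1436 -0.0004] [243.7329 209.4817]
side espresso_cup 0.48 [ 0.5499 -0.0713 -0.0033] [268.126  247.0307]
{'t': 0.9, 'qpos': array([-1.3037,  0.5993, -0.0025,  1.5994,  0.0018,  0.9429, -0.0798]), 'joint_vel': array([-0.0002, -0.0011, -0.    , -0.0009,  0.0003,  0.0004,  0.0002]), 'joint_efforts': array([  0.0015, -76.4814,   1.4971, -25.2719,  -0.0523,   0.0103,
         0.    ]), 'eef_pos': array([0.2443, 0.6826, 0.2187]), 'orientation': array([0.5372, 3.0953, 0.    ]), 'wrist_force': array([ 0.1785, -0.0947,  0.5473]), 'moment': array([-0.0732,  0.0155,  0.034 ]), 'grasp_force': 0.0, 'grip_width': 0.09267190796213058} 0.0188
```

View pics/t0.png

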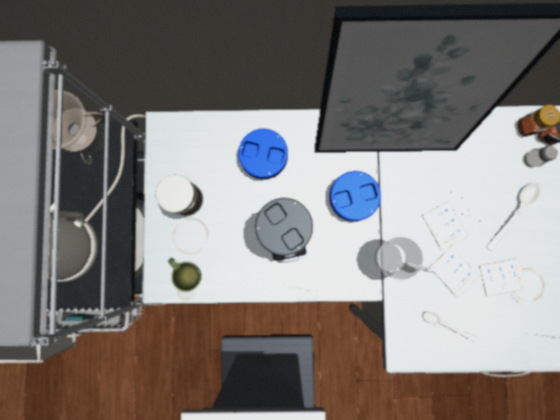

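View pics/s0.png

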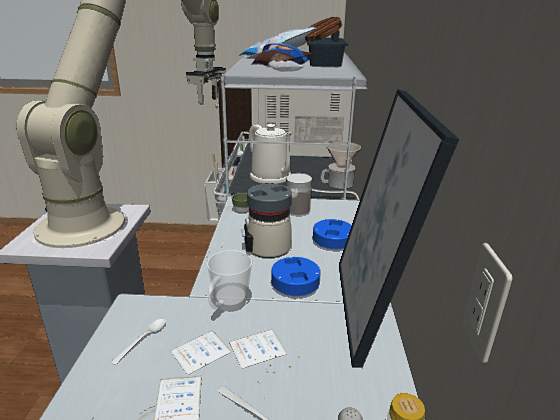

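The lid is at top px (284,227) and its hollows at about (275,214) and (291,239). The blue look-alikes are at (263,153) and (355,196). The side view shows the lid resting on the collar at (268,200) with the red band visible, and a tall rack on the robot's left. Next I'll measure the lid angle and the rack corner.

```bash
python3 - <<'E'
from h import *
np.set_printoptions(precision=4,suppress=True)
b=cv2.imread("pics/t0.png"); s=cv2.imread("pics/s0.png")
c=cv2.resize(b[185:275,235:335],None,fx=5,fy=5,interpolation=cv2.INTER_CUBIC)
d=cv2.resize(s[50:250,170:370],(450,450),interpolation=cv2.INTER_CUBIC)
out=np.zeros((450,800,3),np.uint8); out[:,:]=0
out[:360,:400]=cv2.resize(c,(400,360)); out[:400,400:]=cv2.resize(d,(400,400)); cv2.imwrite("pics/c0.png",out)
for cam in("top","side"):print(cam,np.array(camera_params(cam)["cam_to_world"])[:3,3],camera_params(cam)["fx"])
A=ray("top",275.5,214,.149);B=ray("top",291.5,239.5,.149);print(A,B,(A+B)/2,np.degrees(np.arctan2(*(A-B)[1::-1])), np.linalg.norm(A-B))
# rack corner triangulate
def pr(cam,u,v):
    a=ray(cam,u,v,0.);e=ray(cam,u,v,.5);return a,(e-a)/np.linalg.norm(e-a)
for t in((46,346),(48,300),(135,320)):
  a,u=pr("top",*t)
  for sd in((228,83),(217,165)):
    e,v=pr("side",*sd)
    k=np.linalg.lstsq(np.c_[u,-v],e-a,rcond=None)[0];print(t,sd,a+u*k[0],e+v*k[1])
E
```

```text
top [ 0.5057 -0.0782  0.9893] 432.27749611457347
side [ 0.6209 -1.0453  0.5897] 424.6030998406205
[ 0.5738 -0.06    0.149 ] [ 0.5237 -0.0904  0.149 ] [ 0.5487 -0.0752  0.149 ] 31.25687149698488 0.058571309867682546
(46, 346) (228, 83) [0.3744 0.2606 0.3689] [0.4022 0.2646 0.3652]
(46, 346) (217, 165) [0.3036 0.4434 0.0343] [0.3186 0.4457 0.0325]
(48, 300) (228, 83) [0.4379 0.2616 0.366 ] [0.4036 0.256  0.3667]
(48, 300) (217, 165) [0.4026 0.4386 0.0413] [0.3233 0.4225 0.0411]
(135, 320) (228, 83) [0.412  0.1285 0.3896] [0.4246 0.1304 0.3882]
(135, 320) (217, 165) [0.3691 0.223  0.1155] [0.3639 0.2221 0.116 ]
```

View pics/c0.png

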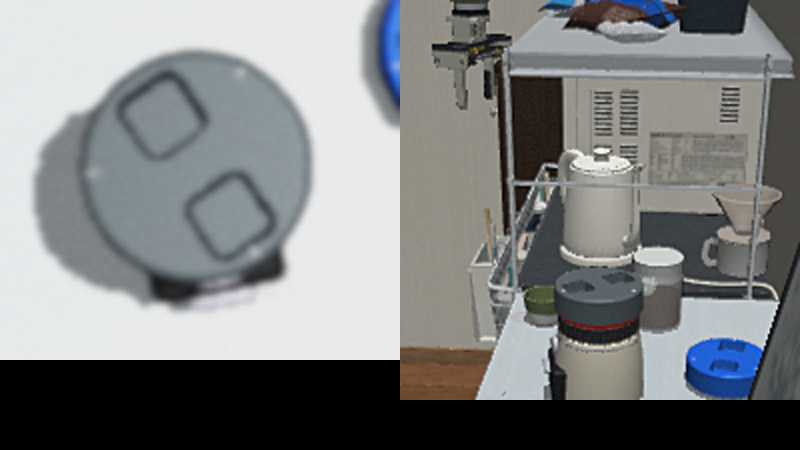

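In the crop, the ticks are at (240,72), (95,175) and (258,252), and the hollows at (162,115) and (231,215). That puts the hollow line at about 31° in world and the lid axis near (0.550,-0.074). A rack post stands at about (0.39,0.26) and goes up to z≈0.37, so I'll swing past it high up.

Emit:
arm_command([
  {"tx": 0, "ty": 0, "tz": 0.25},
  {"tx": 0, "ty": 0, "tz": 0.5},
  {"tx": 0, "ty": 0, "tz": 0.75},
  {"tx": 0, "ty": 0, "tz": 1.0},
  {"tx": 0, "ty": -0.25, "tz": 1.0},
  {"tx": 0, "ty": -0.5, "tz": 1.0},
  {"tx": 0, "ty": -0.75, "tz": 1.0},
  {"tx": 0, "ty": -1.0, "tz": 1.0},
])

```text
validation failed for argument at $.pl...
```

Emit:
arm_command([
  {"tx": 0, "ty": 0, "tz": 0.25, "turn": 0, "fingers": 1},
  {"tx": 0, "ty": 0, "tz": 0.5, "turn": 0, "fingers": 1},
  {"tx": 0, "ty": 0, "tz": 0.75, "turn": 0, "fingers": 1},
  {"tx": 0, "ty": 0, "tz": 1.0, "turn": 0, "fingers": 1},
  {"tx": 0, "ty": -0.25, "tz": 1.0, "turn": 0, "fingers": 1},
  {"tx": 0, "ty": -0.5, "tz": 1.0, "turn": 0, "fingers": 1},
  {"tx": 0, "ty": -0.75, "tz": 1.0, "turn": 0, "fingers": 1},
  {"tx": 0, "ty": -1.0, "tz": 1.0, "turn": 0, "fingers": 1},
])

```text
t: 1.7
eef_pos: [0.2443, 0.4805, 0.4186]
orientation: [0.537, 3.095, 0.0]
wrist_force: [1.1, 0.4, 0.5]
grip_width: 0.0931
grasp_force: 0.0
```

Emit:
arm_command([
  {"tx": 0, "ty": 0, "tz": 0.2, "turn": 0, "fingers": 1},
  {"tx": 0, "ty": 0, "tz": 0.4, "turn": 0, "fingers": 1},
  {"tx": 0.1, "ty": -0.2, "tz": 0.4, "turn": -0.09, "fingers": 0.5},
  {"tx": 0.2, "ty": -0.4, "tz": 0.4, "turn": -0.18, "fingers": 0},
  {"tx": 0.35, "ty": -0.55, "tz": 0.4, "turn": -0.27, "fingers": -0.13},
  {"tx": 0.5, "ty": -0.7, "tz": 0.4, "turn": -0.36, "fingers": -0.13},
  {"tx": 0.65, "ty": -0.85, "tz": 0.4, "turn": -0.43, "fingers": -0.13},
  {"tx": 0.75, "ty": -1.0, "tz": 0.4, "turn": -0.43, "fingers": -0.13},
  {"tx": 0.75, "ty": -1.0, "tz": 0.4, "turn": -0.43, "fingers": -0.13},
])

```text
t: 2.6
eef_pos: [0.3971, 0.278, 0.4992]
orientation: [1.542, 2.735, 0.001]
wrist_force: [0.1, 0.2, 0.6]
grip_width: 0.0427
grasp_force: 0.0
```

Emit:
arm_command([
  {"tx": 0.1, "ty": -0.2, "tz": 0, "turn": 0, "fingers": -0.13},
  {"tx": 0.2, "ty": -0.4, "tz": 0, "turn": 0, "fingers": -0.13},
  {"tx": 0.3, "ty": -0.6, "tz": 0, "turn": 0, "fingers": -0.13},
  {"tx": 0.4, "ty": -0.8, "tz": -0.1, "turn": 0, "fingers": -0.13},
  {"tx": 0.5, "ty": -1.0, "tz": -0.2, "turn": 0, "fingers": -0.13},
])

```text
t: 3.1
eef_pos: [0.4949, 0.0817, 0.4588]
orientation: [1.53, 2.743, 0.003]
wrist_force: [0.5, 0.6, -0.7]
grip_width: 0.04
grasp_force: 0.0
```

Emit:
arm_command([
  {"tx": 0.06, "ty": -0.2, "tz": -0.1, "turn": 0, "fingers": -0.13},
  {"tx": 0.12, "ty": -0.4, "tz": -0.2, "turn": 0, "fingers": -0.13},
  {"tx": 0.2, "ty": -0.6, "tz": -0.3, "turn": 0, "fingers": -0.13},
  {"tx": 0.265, "ty": -0.76, "tz": -0.5, "turn": 0, "fingers": -0.13},
  {"tx": 0.265, "ty": -0.76, "tz": -0.7, "turn": 0, "fingers": -0.13},
  {"tx": 0.265, "ty": -0.76, "tz": -0.9, "turn": 0, "fingers": -0.13},
  {"tx": 0.265, "ty": -0.76, "tz": -0.9, "turn": 0, "fingers": -0.13},
])

```text
t: 3.8
eef_pos: [0.5449, -0.0683, 0.2745]
orientation: [-1.528, -2.737, 0.006]
wrist_force: [0.5, -0.3, 0.9]
grip_width: 0.0404
grasp_force: 0.0
```

```bash
python3 - <<'E'
from h import *
np.set_printoptions(precision=4,suppress=True)
a=shot("side","s1")
o=get_obs();print(o)
for l in("hollow_a","lid"):
    for r in place_of(l,"side")[:6]:
        p=w("side",r["centre"]); print(l,round(r["conf"],2),p)
cv2.imwrite("pics/c1.png",cv2.resize(cv2.imread("pics/s1.png")[120:270,170:370],(800,600),interpolation=cv2.INTER_CUBIC))
E
```

```text
{'t': 3.85, 'qpos': array([-0.3676,  0.3559,  0.5318,  1.9534, -0.2275,  0.8953,  0.8328]), 'joint_vel': array([-0.0127, -0.0501,  0.0229, -0.066 ,  0.0153,  0.0282, -0.0108]), 'joint_efforts': array([  0.394 , -46.2826,   5.3883, -21.4432,  -0.2348,  -0.4185,
         0.2235]), 'eef_pos': array([ 0.5464, -0.0687,  0.2773]), 'orientation': array([-1.5302, -2.7394,  0.0034]), 'wrist_force': array([-0.045 , -1.1324,  0.308 ]), 'moment': array([-0.0369,  0.0614, -0.0084]), 'grasp_force': 0.0, 'grip_width': 0.04041110085066231}
hollow_a 0.97 [ 0.7166 -0.0565  0.026 ]
hollow_a 0.92 [ 0.6154 -0.2068  0.0314]
hollow_a 0.86 [ 0.572  -0.0591  0.1527]
hollow_a 0.66 [ 0.631  -0.2631  0.0261]
lid 0.92 [ 0.5544 -0.0765  0.1275]
lid 0.86 [ 0.7261 -0.0313  0.0122]
lid 0.57 [ 0.6211 -0.2327  0.0055]
```

View pics/c1.png

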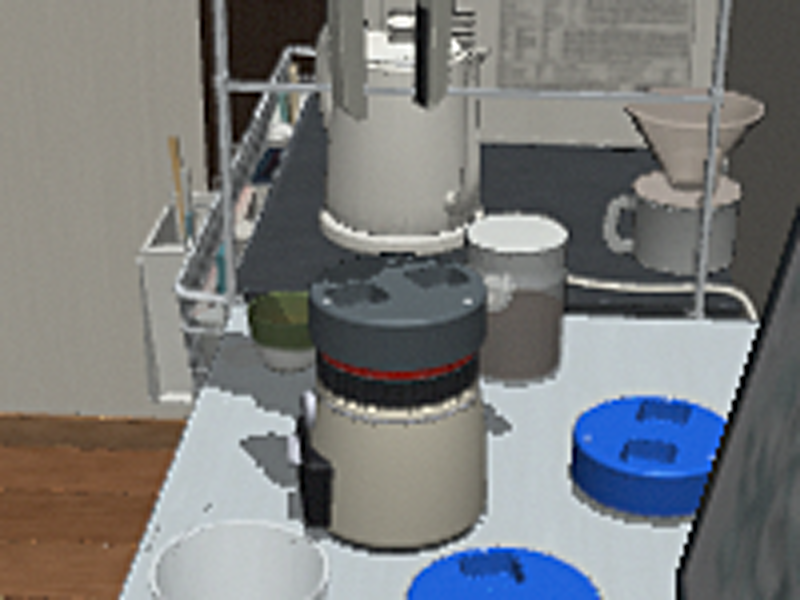

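The lid is unobstructed with its red band visible, and the fingers line up with the hollows. I'll centre over the axis at (0.551,-0.0745) and go down into the hollows.

Emit:
arm_command([
  {"tx": 0.02, "ty": -0.0275, "tz": -0.2, "turn": 0, "fingers": -0.13},
  {"tx": 0.02, "ty": -0.0275, "tz": -0.4, "turn": 0, "fingers": -0.13},
  {"tx": 0.02, "ty": -0.0275, "tz": -0.5, "turn": 0, "fingers": -0.13},
  {"tx": 0.02, "ty": -0.0275, "tz": -0.54, "turn": 0, "fingers": -0.13},
  {"tx": 0.02, "ty": -0.0275, "tz": -0.57, "turn": 0, "fingers": -0.13},
  {"tx": 0.02, "ty": -0.0275, "tz": -0.6, "turn": 0, "fingers": -0.13},
  {"tx": 0.02, "ty": -0.0275, "tz": -0.62, "turn": 0, "fingers": -0.13},
  {"tx": 0.02, "ty": -0.0275, "tz": -0.62, "turn": 0, "fingers": -0.13},
])

```text
t: 4.75
eef_pos: [0.5516, -0.0748, 0.155]
orientation: [1.532, 2.742, 0.001]
wrist_force: [0.4, 0.8, 0.1]
grip_width: 0.0402
grasp_force: 0.0
```

```bash
python3 - <<'E'
from h import *
np.set_printoptions(precision=4,suppress=True)
a=shot("side","s2");b=shot("top","t2")
o=get_obs();print(o['t'],o['eef_pos'],o['wrist_force'],o['moment'],o['orientation'],o['qpos'])
o=np.hstack([cv2.resize(cv2.imread("pics/s2.png")[140:240,210:320],(400,364),interpolation=cv2.INTER_CUBIC),cv2.resize(cv2.imread("pics/t2.png")[180:280,230:340],(400,364),interpolation=cv2.INTER_CUBIC)])
cv2.imwrite("pics/c2.png",o)
E
```

```text
4.85 [ 0.5516 -0.075   0.1551] [0.9169 0.4448 0.4182] [-0.0767 -0.0194  0.0112] [1.5324 2.7418 0.0006] [-0.2659  0.5158  0.4329  2.0675 -0.3595  0.6291  0.9627]
```

View pics/c2.png

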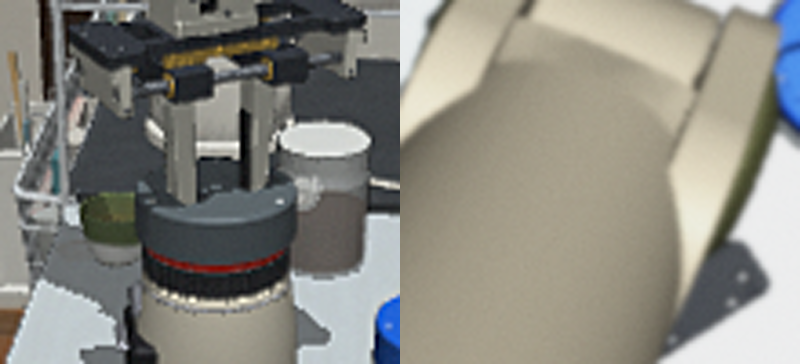

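The fingertips are inside both hollows without contact. The top view is hidden by the arm. Now I'll press lightly to find the floor and the stiffness.

Emit:
arm_command([
  {"tx": 0, "ty": 0, "tz": -0.01, "turn": 0, "fingers": -0.13},
  {"tx": 0, "ty": 0, "tz": -0.02, "turn": 0, "fingers": -0.13},
  {"tx": 0, "ty": 0, "tz": -0.025, "turn": 0, "fingers": -0.13},
  {"tx": 0, "ty": 0, "tz": -0.03, "turn": 0, "fingers": -0.13},
  {"tx": 0, "ty": 0, "tz": -0.03, "turn": 0, "fingers": -0.13},
])

```text
t: 5.35
eef_pos: [0.5514, -0.0749, 0.1493]
orientation: [-1.533, -2.742, -0.001]
wrist_force: [-2.8, 0.2, 9.8]
grip_width: 0.0406
grasp_force: 5.1
```

Emit:
arm_command([
  {"tx": 0, "ty": 0, "tz": -0.005, "turn": 0, "fingers": -0.13},
  {"tx": 0, "ty": 0, "tz": -0.005, "turn": 0, "fingers": -0.13},
  {"tx": 0, "ty": 0, "tz": -0.005, "turn": 0, "fingers": -0.13},
])

```text
t: 5.65
eef_pos: [0.5514, -0.075, 0.1492]
orientation: [1.533, 2.742, 0.002]
wrist_force: [-5.1, 1.6, 22.5]
grip_width: 0.0404
grasp_force: 10.9
```

Emit:
arm_command([
  {"tx": 0, "ty": 0, "tz": 0.006, "turn": 0, "fingers": -0.13},
  {"tx": 0, "ty": 0, "tz": 0.006, "turn": -0.04, "fingers": -0.13},
  {"tx": 0, "ty": 0, "tz": 0.006, "turn": -0.08, "fingers": -0.13},
  {"tx": 0, "ty": 0, "tz": 0.006, "turn": -0.12, "fingers": -0.13},
  {"tx": 0, "ty": 0, "tz": 0.006, "turn": -0.16, "fingers": -0.13},
  {"tx": 0, "ty": 0, "tz": 0.006, "turn": -0.2, "fingers": -0.13},
  {"tx": 0, "ty": 0, "tz": 0.006, "turn": -0.2, "fingers": -0.13},
])

```text
t: 6.35
eef_pos: [0.552, -0.0751, 0.1493]
orientation: [1.944, 2.466, 0.001]
wrist_force: [-0.9, 0.2, 6.2]
grip_width: 0.0405
grasp_force: 4.0
```

```bash
cat > st.py <<'E'
from h import *
from scipy.spatial.transform import Rotation as R
np.set_printoptions(precision=4,suppress=True)
o=get_obs();y=R.from_rotvec(o['orientation']).as_matrix()[:,1]
print(o['t'],o['eef_pos'],'F',o['wrist_force'],'M',o['moment'],'yaw',np.degrees(np.arctan2(y[1],y[0])),'q7',o['qpos'][6],'q',o['qpos'])
E
python3 st.py
```

```text
6.35 [ 0.552  -0.0751  0.1493] F [-0.9154  0.2155  6.1995] M [-0.1283  0.1815 -0.0338] yaw 13.497211688285416 q7 0.7398276698521195 q [-0.3222  0.5412  0.5212  2.0752 -0.4479  0.6332  0.7398]
```

Emit:
arm_command([
  {"tx": 0, "ty": 0, "tz": 0, "turn": -0.03, "fingers": -0.13},
  {"tx": 0, "ty": 0, "tz": 0, "turn": -0.06, "fingers": -0.13},
  {"tx": 0, "ty": 0, "tz": 0, "turn": -0.09, "fingers": -0.13},
  {"tx": 0, "ty": 0, "tz": 0, "turn": -0.12, "fingers": -0.13},
  {"tx": 0, "ty": 0, "tz": 0, "turn": -0.12, "fingers": -0.13},
])

```text
t: 6.85
eef_pos: [0.552, -0.0751, 0.1493]
orientation: [2.167, 2.273, 0.001]
wrist_force: [-0.4, 0.7, 6.3]
grip_width: 0.0404
grasp_force: 4.2
```

```bash
python3 st.py
```

```text
6.85 [ 0.552  -0.0751  0.1493] F [-0.4236  0.6847  6.3414] M [-0.0827  0.2471  0.0744] yaw 2.7332903427504833 q7 0.6040273785019438 q [-0.3576  0.5535  0.5772  2.0773 -0.4965  0.6459  0.604 ]
```

Emit:
arm_command([
  {"tx": 0, "ty": 0, "tz": 0, "turn": -0.03, "fingers": -0.13},
  {"tx": 0, "ty": 0, "tz": 0, "turn": -0.06, "fingers": -0.13},
  {"tx": 0, "ty": 0, "tz": 0, "turn": -0.09, "fingers": -0.13},
  {"tx": 0, "ty": 0, "tz": 0, "turn": -0.12, "fingers": -0.13},
  {"tx": 0, "ty": 0, "tz": 0, "turn": -0.12, "fingers": -0.13},
])

```text
t: 7.35
eef_pos: [0.552, -0.0751, 0.1493]
orientation: [2.372, 2.059, 0.001]
wrist_force: [0.2, 0.6, 7.3]
grip_width: 0.0404
grasp_force: 4.2
```

```bash
python3 st.py
```

```text
7.35 [ 0.552  -0.0751  0.1493] F [0.1945 0.5696 7.2867] M [-0.0256  0.2091  0.1007] yaw -8.072495110169788 q7 0.4676226230712382 q [-0.392   0.5675  0.6335  2.0792 -0.5449  0.6606  0.4676]
```

Emit:
arm_command([
  {"tx": 0, "ty": 0, "tz": 0, "turn": -0.03, "fingers": -0.13},
  {"tx": 0, "ty": 0, "tz": 0, "turn": -0.06, "fingers": -0.13},
  {"tx": 0, "ty": 0, "tz": 0, "turn": -0.09, "fingers": -0.13},
  {"tx": 0, "ty": 0, "tz": 0, "turn": -0.12, "fingers": -0.13},
  {"tx": 0, "ty": 0, "tz": 0, "turn": -0.12, "fingers": -0.13},
])

```text
t: 7.85
eef_pos: [0.5514, -0.0748, 0.1487]
orientation: [2.555, 1.828, -0.0]
wrist_force: [0.7, -0.4, -0.9]
grip_width: 0.0404
grasp_force: 0.0
```

The push force fell to zero, so the lid has dropped into its slots. Next I press it down against the spring.

Emit:
arm_command([
  {"tx": 0, "ty": 0, "tz": -0.015, "turn": 0, "fingers": -0.13},
  {"tx": 0, "ty": 0, "tz": -0.03, "turn": 0, "fingers": -0.13},
  {"tx": 0, "ty": 0, "tz": -0.045, "turn": 0, "fingers": -0.13},
  {"tx": 0, "ty": 0, "tz": -0.06, "turn": 0, "fingers": -0.13},
  {"tx": 0, "ty": 0, "tz": -0.07, "turn": 0, "fingers": -0.13},
  {"tx": 0, "ty": 0, "tz": -0.077, "turn": 0, "fingers": -0.13},
  {"tx": 0, "ty": 0, "tz": -0.077, "turn": 0, "fingers": -0.13},
  {"tx": 0, "ty": 0, "tz": -0.077, "turn": 0, "fingers": -0.13},
])

```text
t: 8.65
eef_pos: [0.5515, -0.0749, 0.1352]
orientation: [-2.554, -1.828, -0.004]
wrist_force: [-7.0, 3.5, 31.4]
grip_width: 0.0405
grasp_force: 15.2
```

```bash
python3 st.py
```

```text
8.65 [ 0.5515 -0.0749  0.1352] F [-7.0356  3.5377 31.434 ] M [0.7504 1.7474 0.0387] yaw -18.797125610403995 q7 0.353308756954736 q [-0.406   0.5995  0.6638  2.0923 -0.617   0.6494  0.3533]
```

It is hard down, 14 mm below the rim. Holding it there, I'll turn clockwise.

Emit:
arm_command([
  {"tx": 0, "ty": 0, "tz": 0.003, "turn": -0.03, "fingers": -0.13},
  {"tx": 0, "ty": 0, "tz": 0.003, "turn": -0.06, "fingers": -0.13},
  {"tx": 0, "ty": 0, "tz": 0.003, "turn": -0.09, "fingers": -0.13},
  {"tx": 0, "ty": 0, "tz": 0.003, "turn": -0.12, "fingers": -0.13},
  {"tx": 0, "ty": 0, "tz": 0.003, "turn": -0.16, "fingers": -0.13},
  {"tx": 0, "ty": 0, "tz": 0.003, "turn": -0.2, "fingers": -0.13},
  {"tx": 0, "ty": 0, "tz": 0.003, "turn": -0.2, "fingers": -0.13},
])

```text
t: 9.35
eef_pos: [0.5524, -0.0759, 0.1353]
orientation: [2.809, 1.403, 0.003]
wrist_force: [-1.4, -0.1, 19.2]
grip_width: 0.0403
grasp_force: 10.3
```

```bash
python3 st.py
```

```text
9.35 [ 0.5524 -0.0759  0.1353] F [-1.3503 -0.0518 19.218 ] M [ 0.0314  0.7076 -0.0005] yaw -36.904828043559874 q7 0.12383078113083938 q [-0.4597  0.6299  0.7581  2.0941 -0.6967  0.6829  0.1238]
```

Emit:
arm_command([
  {"tx": 0, "ty": 0, "tz": 0, "turn": -0.04, "fingers": -0.13},
  {"tx": 0, "ty": 0, "tz": 0, "turn": -0.08, "fingers": -0.13},
  {"tx": 0, "ty": 0, "tz": 0, "turn": -0.12, "fingers": -0.13},
  {"tx": 0, "ty": 0, "tz": 0, "turn": -0.16, "fingers": -0.13},
  {"tx": 0, "ty": 0, "tz": 0, "turn": -0.2, "fingers": -0.13},
])

```text
t: 9.85
eef_pos: [0.5524, -0.0763, 0.1353]
orientation: [2.994, 0.946, 0.004]
wrist_force: [-2.4, -1.9, 16.9]
grip_width: 0.0405
grasp_force: 9.9
```

```bash
python3 st.py; python3 - <<'E'
from h import *
shot("side","s3")
cv2.imwrite("pics/c3.png",cv2.resize(cv2.imread("pics/s3.png")[140:260,210:330],(600,600),interpolation=cv2.INTER_CUBIC))
E
```

```text
9.85 [ 0.5524 -0.0763  0.1353] F [-2.3637 -1.8662 16.8778] M [-0.2051  0.6335  0.3141] yaw -54.934126787042054 q7 -0.10738805462304811 q [-0.5078  0.6641  0.849   2.0968 -0.7727  0.724  -0.1074]
```

View pics/c3.png

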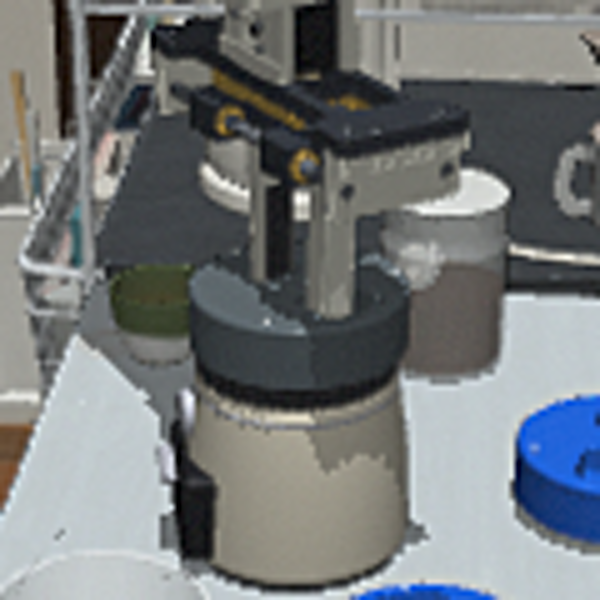

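The red band is now hidden and the lid turns with the fingers. I'll continue towards the stop.

Emit:
arm_command([
  {"tx": 0, "ty": 0, "tz": 0, "turn": -0.05, "fingers": -0.13},
  {"tx": 0, "ty": 0, "tz": 0, "turn": -0.1, "fingers": -0.13},
  {"tx": 0, "ty": 0, "tz": 0, "turn": -0.15, "fingers": -0.13},
  {"tx": 0, "ty": 0, "tz": 0, "turn": -0.2, "fingers": -0.13},
  {"tx": 0, "ty": 0, "tz": 0, "turn": -0.25, "fingers": -0.13},
  {"tx": 0, "ty": 0, "tz": 0, "turn": -0.3, "fingers": -0.13},
  {"tx": 0, "ty": 0, "tz": 0, "turn": -0.35, "fingers": -0.13},
  {"tx": 0, "ty": 0, "tz": 0, "turn": -0.4, "fingers": -0.13},
  {"tx": 0, "ty": 0, "tz": 0, "turn": -0.4, "fingers": -0.13},
])

```text
t: 10.8
eef_pos: [0.552, -0.076, 0.1353]
orientation: [3.141, -0.026, 0.003]
wrist_force: [-3.2, 0.3, 21.0]
grip_width: 0.0407
grasp_force: 12.1
```

```bash
python3 st.py
```

```text
10.8 [ 0.552  -0.076   0.1353] F [-3.2119  0.3232 21.0492] M [ 0.2752  0.9199 -0.087 ] yaw -90.93773191766967 q7 -0.5853686366077208 q [-0.5892  0.7467  1.0234  2.1011 -0.9079  0.8266 -0.5854]
```

Emit:
arm_command([
  {"tx": 0, "ty": 0, "tz": 0, "turn": -0.04, "fingers": -0.13},
  {"tx": 0, "ty": 0, "tz": 0, "turn": -0.08, "fingers": -0.13},
  {"tx": 0, "ty": 0, "tz": 0, "turn": -0.12, "fingers": -0.13},
  {"tx": 0, "ty": 0, "tz": 0, "turn": -0.15, "fingers": -0.13},
])

```text
t: 11.2
eef_pos: [0.5516, -0.076, 0.1353]
orientation: [3.117, -0.394, 0.002]
wrist_force: [-3.5, 0.1, 20.4]
grip_width: 0.0402
grasp_force: 13.7
```

```bash
python3 st.py
```

```text
11.2 [ 0.5516 -0.076   0.1353] F [-3.5466  0.0561 20.3595] M [0.1526 1.2513 0.4699] yaw -104.39616284646647 q7 -0.7747564847892467 q [-0.6109  0.778   1.0789  2.1027 -0.9475  0.8663 -0.7748]
```

Emit:
arm_command([
  {"tx": 0, "ty": 0, "tz": 0, "turn": -0.03, "fingers": -0.13},
  {"tx": 0, "ty": 0, "tz": 0, "turn": -0.06, "fingers": -0.13},
  {"tx": 0, "ty": 0, "tz": 0, "turn": -0.08, "fingers": -0.13},
])

```text
t: 11.5
eef_pos: [0.5513, -0.076, 0.1353]
orientation: [3.086, -0.588, 0.001]
wrist_force: [-5.4, 0.5, 21.9]
grip_width: 0.0409
grasp_force: 14.1
```

```bash
python3 st.py
```

```text
11.5 [ 0.5513 -0.076   0.1353] F [-5.3948  0.4949 21.9238] M [0.1494 1.4199 0.5291] yaw -111.56086523146176 q7 -0.8800710812195616 q [-0.62    0.7929  1.1038  2.1033 -0.9645  0.8852 -0.8801]
```

Emit:
arm_command([
  {"tx": 0, "ty": 0, "tz": 0, "turn": -0.02, "fingers": -0.13},
  {"tx": 0, "ty": 0, "tz": 0, "turn": -0.04, "fingers": -0.13},
  {"tx": 0, "ty": 0, "tz": 0, "turn": -0.06, "fingers": -0.13},
])

```text
t: 11.8
eef_pos: [0.5512, -0.076, 0.1353]
orientation: [-3.055, 0.732, -0.001]
wrist_force: [-5.7, 1.1, 21.5]
grip_width: 0.0403
grasp_force: 14.3
```

```bash
python3 st.py
```

```text
11.8 [ 0.5512 -0.076   0.1353] F [-5.7128  1.1292 21.4581] M [0.2025 1.5375 0.5283] yaw -116.93477090299073 q7 -0.961105677310313 q [-0.6257  0.8027  1.1199  2.1038 -0.9753  0.8979 -0.9611]
```

Emit:
arm_command([
  {"tx": 0, "ty": 0, "tz": 0, "turn": -0.02, "fingers": -0.13},
  {"tx": 0, "ty": 0, "tz": 0, "turn": -0.04, "fingers": -0.13},
  {"tx": 0, "ty": 0, "tz": 0, "turn": -0.05, "fingers": -0.13},
])

```text
t: 12.1
eef_pos: [0.551, -0.0759, 0.1353]
orientation: [3.024, -0.85, 0.0]
wrist_force: [-6.2, 0.9, 22.1]
grip_width: 0.0403
grasp_force: 17.8
```

```bash
python3 st.py
```

```text
12.1 [ 0.551  -0.0759  0.1353] F [-6.1502  0.9408 22.1424] M [0.2578 1.5909 0.7646] yaw -121.40877094516243 q7 -1.030019268229747 q [-0.6298  0.8102  1.1319  2.1041 -0.9831  0.9075 -1.03  ]
```

Emit:
arm_command([
  {"tx": 0, "ty": 0, "tz": 0, "turn": -0.015, "fingers": -0.13},
  {"tx": 0, "ty": 0, "tz": 0, "turn": -0.03, "fingers": -0.13},
])

```text
t: 12.3
eef_pos: [0.5508, -0.0759, 0.1353]
orientation: [3.004, -0.916, -0.001]
wrist_force: [-7.7, -0.5, 23.1]
grip_width: 0.0406
grasp_force: 40.7
```

```bash
python3 st.py
```

```text
12.3 [ 0.5508 -0.0759  0.1353] F [-7.7135 -0.4751 23.1063] M [0.1272 1.8422 2.5823] yaw -123.91918689070734 q7 -1.0701500056933644 q [-0.632   0.8142  1.138   2.104  -0.986   0.9127 -1.0702]
```

The moment rose to 2.6 N m, so the lugs are at the stop. I'll ease off the torque and then lift away.

Emit:
arm_command([
  {"tx": 0, "ty": 0, "tz": 0, "turn": 0.02, "fingers": -0.13},
  {"tx": 0, "ty": 0, "tz": 0.01, "turn": 0.025, "fingers": -0.13},
  {"tx": 0, "ty": 0, "tz": 0.02, "turn": 0.025, "fingers": -0.13},
  {"tx": 0, "ty": 0, "tz": 0.03, "turn": 0.025, "fingers": -0.13},
  {"tx": 0, "ty": 0, "tz": 0.04, "turn": 0.05, "fingers": -0.13},
  {"tx": 0, "ty": 0, "tz": 0.06, "turn": 0.08, "fingers": -0.13},
  {"tx": 0, "ty": 0, "tz": 0.06, "turn": 0.08, "fingers": -0.13},
])

```text
t: 13.0
eef_pos: [0.552, -0.0744, 0.1463]
orientation: [-3.055, 0.727, -0.001]
wrist_force: [-0.3, -0.4, -0.5]
grip_width: 0.0405
grasp_force: 0.0
```

```bash
python3 st.py
```

```text
13.0 [ 0.552  -0.0744  0.1463] F [-0.2934 -0.3581 -0.4584] M [-0.0126  0.1757  0.0398] yaw -116.78181100726985 q7 -0.9877193284592337 q [-0.6335  0.7831  1.1248  2.0943 -0.9451  0.9053 -0.9877]
```

Before leaving I'll probe the locked height lightly. The hollow floor should be at z≈0.141 if locked, or 0.138 if it is only part-turned.

Emit:
arm_command([
  {"tx": 0, "ty": 0, "tz": -0.015, "turn": 0, "fingers": -0.13},
  {"tx": 0, "ty": 0, "tz": -0.022, "turn": 0, "fingers": -0.13},
  {"tx": 0, "ty": 0, "tz": -0.0265, "turn": 0, "fingers": -0.13},
  {"tx": 0, "ty": 0, "tz": -0.0265, "turn": 0, "fingers": -0.13},
])

```text
t: 13.4
eef_pos: [0.5515, -0.0745, 0.1406]
orientation: [-3.054, 0.731, 0.0]
wrist_force: [-0.4, 2.1, 5.0]
grip_width: 0.0404
grasp_force: 2.3
```

```bash
python3 st.py
```

```text
13.4 [ 0.5515 -0.0745  0.1406] F [-0.3717  2.0808  4.972 ] M [ 0.4616  0.2546 -0.0199] yaw -116.9120340601645 q7 -0.9832586966554848 q [-0.6274  0.788   1.1138  2.0988 -0.9541  0.8958 -0.9833]
```

There is contact at 0.1406, about 8.5 mm below the rim, so the lid is locked. I'll lift clear and check.

Emit:
arm_command([
  {"tx": 0, "ty": 0, "tz": 0.04, "turn": 0, "fingers": -0.13},
  {"tx": 0, "ty": 0, "tz": 0.1, "turn": 0, "fingers": -0.13},
  {"tx": 0, "ty": 0, "tz": 0.25, "turn": 0, "fingers": -0.13},
  {"tx": 0, "ty": 0, "tz": 0.5, "turn": 0, "fingers": -0.13},
  {"tx": 0, "ty": 0, "tz": 0.75, "turn": 0, "fingers": -0.13},
  {"tx": 0, "ty": 0, "tz": 0.8, "turn": 0, "fingers": -0.13},
  {"tx": 0, "ty": 0, "tz": 0.8, "turn": 0, "fingers": -0.13},
])

```text
t: 14.1
eef_pos: [0.552, -0.0753, 0.3029]
orientation: [-3.054, 0.73, -0.006]
wrist_force: [-0.0, 1.5, -0.9]
grip_width: 0.0407
grasp_force: 0.0
```

```bash
python3 st.py; python3 - <<'E'
from h import *
shot("side","s4")
for l in("lid","rim","bean_jar","glass_mug","espresso_cup"):
    for r in place_of(l,"side")[:4]: print(l,round(r["conf"],2),w("side",r["centre"]))
cv2.imwrite("pics/c4.png",cv2.resize(cv2.imread("pics/s4.png")[120:270,170:370],(800,600),interpolation=cv2.INTER_CUBIC))
E
```

```text
14.1 [ 0.552  -0.0753  0.3029] F [-0.0279  1.5139 -0.8943] M [0.077  0.1569 0.0229] yaw -116.88241242144528 q7 -1.2769988859833135 q [-0.7538  0.57    1.2608  1.9315 -0.6177  1.1007 -1.277 ]
lid 0.83 [ 0.55497435 -0.07619287  0.12021739]
lid 0.58 [ 0.62245395 -0.23158277  0.0032705 ]
lid 0.56 [ 0.72597509 -0.03401475  0.00777161]
bean_jar 0.59 [ 6.27861687e-01  1.51820224e-01 -4.12099944e-04]
glass_mug 0.95 [ 0.48035776 -0.32650281 -0.00215152]
espresso_cup 0.76 [ 0.45539706  0.14650665 -0.00241676]
```

View pics/c4.png

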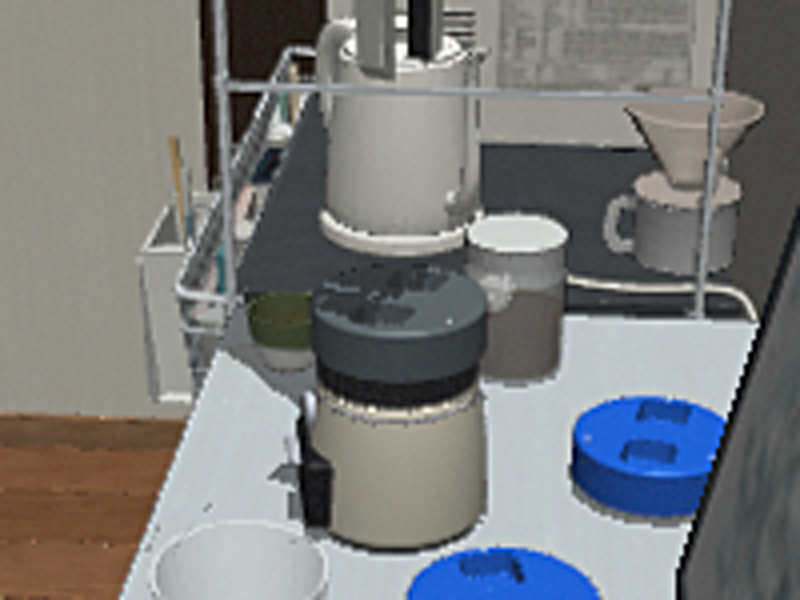

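The lid sits level and low at (400,310) in the crop, with no red band showing. The network puts it about 8–10 mm lower than at the start, the bystanders haven't moved, and the arm is clear.

```bash
python3 -c "
from rig import *
print(sign_off())"
```

```text
the job is handed in; nothing more can be done
None
```

The grinder lid is locked: a light touch found it about 8.5 mm below the rim (6.4 to 9.5 mm allowed), the jar, mug and cup have not moved, and I handed the job in at about 14 s (no verdict was shown).

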